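Hold the drawer's lattice cover open for the tile sorter

TASK

Pull the cedar cabinet's drawer all the way out to its stop, then raise the hinged lattice cover inside it and finish while still holding that cover in the fingers, open at 60 degrees from closed, so that the sorter can reach the four green triangles with both hands. The cover drops shut by itself: do not let it fall, and keep the drawer out while you hold. Leave the triangles in their compartments, and leave the anvil, the bell and the paddle where they stand.

Things in the scene. Friction and masses are not known exactly. Their poses are not given: they have to be found in the camera images.
- cabinet_front (a point): middle of the lower front edge, at shelf level, of a fixed cedar cabinet 280 deep (x) x 320 wide (y) x 210 mm high on a teal plinth (18 mm high, stands out 10 to 15 mm). Axes: x into the cabinet, away from its front; y along the front; z up. The top board (194 to 210 mm high) ends above this point. Below, fixed lattice sliding doors (not used); above them one drawer
- drawer (a joint): how far the drawer is out towards the front, m: 0 shut, 0.143 at the stop; starts 0 to 0.03 open, slides with 4 N friction plus 6 N per m/s, stays where left. About 1.1 kg. Its cedar front (310 wide, 14 thick, 106 to 190 mm high) overlaps the cabinet; outer face 14 mm in front of point cabinet_front when shut; behind it a tray 34 mm deep
- drawer_handle (a point): middle of the drawer's brass bar handle: a round bar 11 mm thick and 110 mm long, along the cabinet's front, its axis 35 mm in front of the drawer front and 172 mm above the shelf (held by two posts 47 mm either side of the middle). 29 mm free between bar and drawer front. Axes as cabinet_front's: x into the cabinet
- cover (a joint): angle of the lattice cover on the drawer's tray, rad: 0 shut (level), 1.047 = 60 degrees, limit 1.48. Hinge at its far edge (level axis 185 mm behind, 25.5 mm below the bar handle's axis; moves with the drawer): near edge swings up and back. 130 mm hinge to near edge, 270 wide, 9 thick, top 151 mm high when shut; 0.3 kg, always falls shut. Strikes the top board unless the drawer is well out
- cover_knob (a point): grip point: middle of the round head (24 mm across, 18 to 34 mm above the cover's top, on a 12 mm stem) of the cover's brass knob. Its axes turn with the cover: -x from hinge to near edge, y along the hinge, z out of the cover's top; the hinge axis lies at (+0.093, 0, -0.0315) m in them. 43 mm from the inside of the drawer front, which stands 39 mm above the shut cover.
- tile1: sea-green glazed right-angled triangle 1 of 4, legs 46 mm, 12 mm thick, 35 g, loose and face up in its own drawer compartment (about 60 mm wide, floor 114 mm above the shelf) under the cover; origin: on the underside, below the middle of the long side
- tile2: sea-green glazed right-angled triangle 2 of 4, legs 46 mm, 12 mm thick, 35 g, loose and face up in its own drawer compartment (about 60 mm wide, floor 114 mm above the shelf) under the cover; origin: on the underside, below the middle of the long side
- tile3: sea-green glazed right-angled triangle 3 of 4, legs 46 mm, 12 mm thick, 35 g, loose and face up in its own drawer compartment (about 60 mm wide, floor 114 mm above the shelf) under the cover; origin: on the underside, below the middle of the long side
- tile4: sea-green glazed right-angled triangle 4 of 4, legs 46 mm, 12 mm thick, 35 g, loose and face up in its own drawer compartment (about 60 mm wide, floor 114 mm above the shelf) under the cover; origin: on the underside, below the middle of the long side
- anvil: squat iron anvil block 105 x 90 x 72 mm high, 3.6 kg, standing on the shelf beside or in front of the cabinet's corner; origin: centre of its underside; to be left alone
- bell: brass hand bell with a dark wood handle, 74 mm across, 122 mm high, standing; origin: centre of its underside; to be left alone
- paddle: round olive-wood tamping paddle lying flat: disc 110 mm across, handle along its -x, 236 mm long in all, 18 mm thick; origin: on the underside where handle and disc meet; to be left alone

How it is judged:
By the outcome, as a careful person would: the job done as asked, in the order asked, and still so for the second after the job is handed in, while the arm keeps its last pose, push and grip.
It also fails if it takes over 54 s, if anything falls off the work surface, if the arm or the gripper's body presses on something with over 40 N, if the wrist force passes 120 N, or if a joint passes its speed limit or range.

ROBOT

A 6-joint arm with a two-finger parallel gripper is mounted at the origin on the work surface. World frame = base frame: x ahead of the robot, y to its left, z up, the work surface at z = 0. Lengths are in m, angles in rad, forces in N, time in s.
With the tool pointing down it reaches from about 0.35 to 0.975 m from the base axis. Payload 4.9 kg.
Tool frame: the origin (TCP) lies at the very end of the fingers, on their centre line; the grasp point (between the pads) lies 19 mm behind it; z points along the fingers, y is the line along which they close (so a half turn about z gives the same grasp; the last joint's range is limited). The gripper opens to 85 mm and grips with 20 to 120 N. Pads are 22 mm wide; open, the fingers measure 114 mm over their backs; the gripper's body (76 mm by 85 mm) begins 54 mm behind the grasp point. The pads swing forward as they close: fully open they stand 13 mm farther back than shut.
Start: joints at [-1.294, 0.053, 1.613, -0, 1.476, -0.119], TCP at [0.241, -0.577, 0.231] pointing down, gripper open.
Joint ranges: [-3.01, 3.01], [-1.01, 2.22], [0.06, 2.58], [-1.02, 4.17], [0.09, 2.62], [-3.14, 3.14]. Speed limits (rad/s): [2.57, 2.57, 3.14, 3.14, 3.14, 3.14].

INTERFACE

Orientations are given as a unit quaternion [w, x, y, z].
In Python, from plant import monitor, vision, manip gives the robot as it stands. The module is installed in compiled form; this text tells all that it offers.
- The arm moves only by the tool arm_command, never from a script. Its argument "rows" is a list of rows, each a list of 3 entries, a list of its own where there are three numbers: the finger opening in mm, from 0 to 85.4, then the shift along the world's x, y, z in units of 30 cm (1.0 is 30 cm), then the turn, a rotation vector about the world's x, y, z in units of pi/2 rad (1.0 is pi/2 rad). In form: [[claw, [x, y, z], [wx, wy, wz]], ...]. A call has 1 to 12 rows; each row is the pose to reach, as a shift and turn from the pose commanded when the call began; what a row does not reach only later rows make up. A row lasts 1/12 s, in which the tool goes at most 41.7 mm and 7.16 degrees, less where a joint would pass 70% of its speed; a pose out of reach is approached as far as the arm can. A call with a number of a shift or a turn outside -1 to 1 is refused whole. A call with a gripper value outside its range is refused whole. The fingers move at their own pace and stop on an object; the grip force is fixed at half the most. Time passes only in rows, so rows that repeat a pose let the fingers close. It gives the time, the measured TCP pose, the force, the opening and the grip force at its end, in the units of the state.
- monitor.state(): the state, without advancing time (a new reading comes with each control period).
- vision.grab_frame(name): name is "side" or "top"; returns a dict with "color" (400x640x3 uint8, red, green, blue), "z_map" (400x640 float32, m along the optical axis (not along the pixel's ray), 0 where there is no reading), "mtx" (3x3 intrinsics, pixels), "R" (3x3) and "t" (3): a world point X has camera coordinates R X + t. Camera axes: x right, y down, z forward; pixel columns grow to the right and rows downward; lengths in m; the calibration is good to about 2 mm. A picture is of the moment at which its call begins.
- manip.job_done(): hands the job in; it is judged then, once.
The state is a dict: "time": time; "joint_pos": joint angles; "joint_vel": joint speeds; "joint_efforts": joint torques, N m; "tool_pos": TCP position; "tool_rot": TCP orientation; "contact_force": force on the tool from outside, world axes, zero at the start; "ft_torque": the same for the moment, N m; "gripper_width": opening from 0.0 (shut) to 1.0 (fully open); "grasp_force": force on a finger pad.
Only numpy, scipy, OpenCV 4.12 (cv2) and the standard library are available. Lean on these libraries where they do the work, as an engineer would, in place of code of your own. Each camera call takes 0.05 s, during which the arm holds its last target. There are 200 camera calls.

## Working session

There is one attempt and no reset: what is moved stays moved. The work goes in short steps, Python scripts to look and compute and a tool call to move; the robot and the scene stay as the last step left them, time stands still between calls to the robot, and variables do not carry over. Pictures are saved under pics/ and viewed, at most 10 in all, crops included, and the job is handed in when it is done.

Besides the shell and the picture viewer there is one more tool, called after "Call:" as name(argument=value, ...), one argument or row to a line, values as JSON. arm_command: Moves the arm, as the interface text tells. Shifts and turns lie within -1 to 1; 1 stands for 30 cm of shift or pi/2 rad of turn. Its arguments: {"type":"object","properties":{"rows":{"type":"array"}},"required":["rows"]}

```bash
mkdir -p pics
cat > h.py <<'E'
import numpy as np, cv2
from plant import monitor, vision, manip
def grab(n,name=None):
    f=vision.grab_frame(n)
    if name: cv2.imwrite('pics/'+name,f['color'][:,:,::-1])
    z=f['z_map'];v,u=np.mgrid[0:400,0:640]
    K=f['mtx'];c=np.stack([(u-K[0,2])/K[0,0]*z,(v-K[1,2])/K[1,1]*z,z],-1)
    f['P']=(c-f['t'])@f['R']; f['P'][z==0]=np.nan
    return f
E
python3 - <<'E'
from h import *
import pickle
for n in('side','top'):
    f=grab(n,n+'0.png'); np.save(n+'P.npy',f['P']); np.save(n+'C.npy',f['color'])
    print(n,-f['R'].T@f['t'],f['R'][2])
s=monitor.state();print(s)
E
```

```text
side [0.05410134 0.54859535 0.97053896] [ 0.44684602 -0.46856173 -0.76208827]
top [0.40965663 0.01154721 1.3643957 ] [ 0.11949027  0.02243151 -0.99258194]
{'time': 0.1, 'joint_pos': array([-1.29400305e+00,  5.33003265e-02,  1.61415615e+00, -7.29922427e-06,
        1.47601134e+00, -1.18983539e-01]), 'joint_vel': array([-0.00142315, -0.00043288, -0.00254373, -0.00043848, -0.00079769,
        0.0002132 ]), 'joint_efforts': array([ 1.39667554e-04, -3.94906640e+01, -3.71363282e+01, -1.22014944e-04,
        3.92747606e-03, -1.84707631e-05]), 'tool_pos': array([ 0.24080521, -0.57613356,  0.23018041]), 'tool_rot': array([-9.34375194e-04,  9.80483402e-01,  1.96599643e-01, -7.75243833e-05]), 'contact_force': array([-0.37873502, -0.63325764, -0.08862479]), 'ft_torque': array([ 0.01958337,  0.01550325, -0.01838588]), 'grasp_force': 0.0, 'gripper_width': 0.9981463509294718}
```

View pics/side0.png

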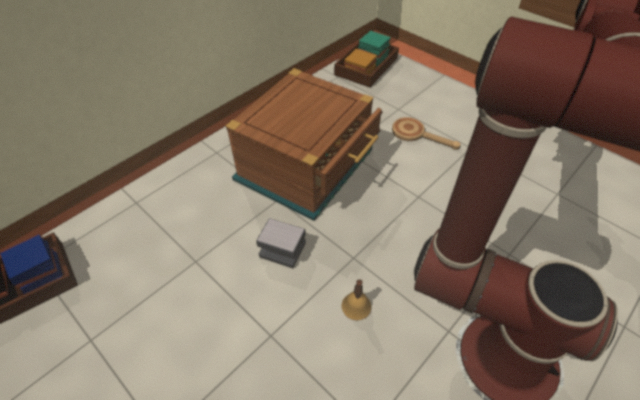

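View pics/top0.png

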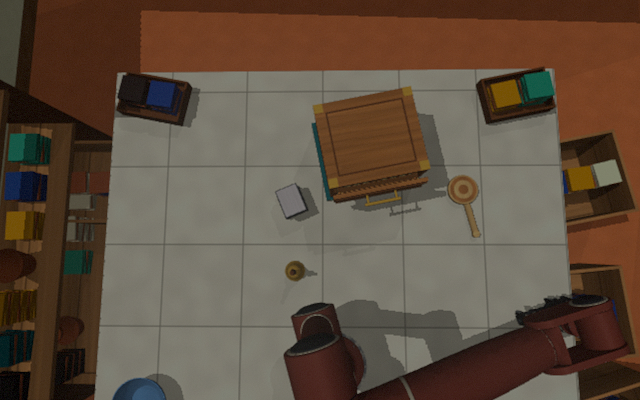

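The side view shows the cabinet near (305,140) and its handle at (362,148). In the top view the cabinet is at (370,145), the handle bar at (383,199), the anvil at (291,201), the bell at (294,270) and the paddle at (463,195). Next I'll measure the cabinet and the bar.

Run:
```python
from h import *
for n in('top','side'):
    P=np.load(n+'P.npy');C=np.load(n+'C.npy').astype(int)
    x,y,z=P[...,0],P[...,1],P[...,2]
    m=(abs(z-0.21)<.008)&(x>.4)&(x<1.1)&(abs(y)<.35)
    nl,lab,st,ce=cv2.connectedComponentsWithStats(m.astype(np.uint8))
    k=1+st[1:,4].argmax(); q=P[lab==k]
    r=cv2.minAreaRect((q[:,:2]*1000).astype(np.float32));print(n,'top board',r,np.median(q[:,2]));print(cv2.boxPoints(r))
    th=np.deg2rad(r[2]);
    hsv=cv2.cvtColor(np.uint8(C),cv2.COLOR_RGB2HSV)
    box=np.zeros(z.shape,bool)
    if n=='top': box[186:212,355:415]=1
    else: box[130:170,340:382]=1
    b=box&(z>.155)&(z<.185)
    q=P[b];print(b.sum())
    vv,uu=np.where(b)
    for i in range(0,len(q),max(1,len(q)//60)): print(uu[i],vv[i],q[i].round(3),hsv[vv[i],uu[i]])
```

```text
top top board ((767.3306884765625, -119.14515686035156), (281.69287109375, 326.7169494628906), 11.229738235473633) 0.20864290702077892
[[ 597.36786    13.656771]
 [ 660.99384  -306.80493 ]
 [ 937.2935   -251.94708 ]
 [ 873.66754    68.51462 ]]
237
376 186 [ 0.615 -0.143  0.156] [ 14 168  94]
411 186 [ 0.611 -0.252  0.18 ] [ 11 146  47]
398 187 [ 0.607 -0.21   0.185] [ 12 137  52]
402 187 [ 0.607 -0.222  0.185] [ 11 168  56]
406 187 [ 0.607 -0.236  0.181] [ 14 155  46]
381 188 [ 0.604 -0.155  0.185] [ 13 169 101]
397 188 [ 0.604 -0.207  0.182] [ 12 164  56]
401 188 [ 0.604 -0.22   0.18 ] [ 15 142  43]
390 189 [ 0.6   -0.184  0.185] [ 12 161  57]
394 189 [ 0.6   -0.197  0.184] [ 14 149  58]
369 190 [ 0.597 -0.116  0.185] [ 14 157 104]
384 190 [ 0.597 -0.165  0.185] [ 13 157  52]
389 190 [ 0.597 -0.181  0.184] [ 14 161  49]
394 190 [ 0.599 -0.198  0.174] [ 20 174  79]
378 191 [ 0.594 -0.145  0.184] [ 12 159  53]
384 191 [ 0.594 -0.165  0.183] [ 13 167  49]
394 191 [ 0.594 -0.197  0.182] [ 19 160  99]
369 192 [ 0.591 -0.116  0.185] [ 13 163  91]
375 192 [ 0.591 -0.136  0.184] [ 13 159  6
[... 5069 characters left out ...]
107  0.174] [ 18 145 153]
360 155 [ 0.554 -0.123  0.174] [ 18 142 160]
345 156 [ 0.586 -0.101  0.165] [ 13 127  66]
352 156 [ 0.567 -0.107  0.173] [ 18 140 153]
359 156 [ 0.551 -0.116  0.177] [ 18 139 162]
343 157 [ 0.576 -0.08   0.182] [ 11 129  69]
353 157 [ 0.565 -0.109  0.17 ] [ 18 140 140]
359 157 [ 0.551 -0.116  0.173] [ 18 141 154]
343 158 [ 0.584 -0.09   0.167] [ 10 124  68]
357 158 [ 0.552 -0.109  0.175] [ 18 142 165]
342 159 [ 0.574 -0.074  0.181] [ 11 143  66]
357 159 [ 0.55  -0.107  0.173] [ 18 142 162]
355 160 [ 0.551 -0.1    0.174] [ 18 140 133]
341 161 [ 0.581 -0.079  0.165] [ 12 135  70]
358 161 [ 0.546 -0.107  0.169] [ 20 116 101]
340 163 [ 0.58  -0.074  0.162] [ 13 143  66]
```

Call:
arm_command(
  rows=[
    [85,[0,0.02,0.08],[0,0,0.03]],
    [70,[0.05,0.08,0.16],[0,0,0.07]],
    [60,[0.11,0.15,0.24],[0,0,0.12]],
    [50,[0.18,0.22,0.26],[0,0,0.17]],
    [40,[0.25,0.3,0.26],[0,0,0.23]],
    [30,[0.32,0.38,0.26],[0,0,0.29]],
    [28,[0.39,0.46,0.26],[0,0,0.35]],
    [28,[0.46,0.55,0.26],[0,0,0.41]],
    [28,[0.53,0.63,0.26],[0,0,0.47]],
    [28,[0.59,0.7,0.26],[0,0,0.52]],
    [28,[0.63,0.75,0.26],[0,0,0.56]],
    [28,[0.65,0.78,0.26],[0,0,0.58]],
  ],
)

```text
time: 1.1
tool_pos: [0.4371, -0.3407, 0.3088]
tool_rot: [-0.0, 0.793, 0.61, 0.0]
contact_force: [-0.0, -0.5, 0.1]
gripper_width: 0.33
grasp_force: 0.0
```

Run:
```python
from h import *
th=np.deg2rad(11.3);ex=np.array([np.cos(th),np.sin(th)]);ey=np.array([-ex[1],ex[0]]);cf=np.array([.629,-.146])
for n in('top','side'):
    P=np.load(n+'P.npy');C=np.load(n+'C.npy');hsv=cv2.cvtColor(C,cv2.COLOR_RGB2HSV)
    l=np.stack([(P[...,:2]-cf)@ex,(P[...,:2]-cf)@ey],-1)
    b=(abs(P[...,2]-.172)<.012)&(l[...,0]<-.055)&(l[...,0]>-.09)&(abs(l[...,1])<.08)&(hsv[...,0]>15)&(hsv[...,2]>90)
    q=l[b];print(n,b.sum(),'x',np.median(q[:,0]),q[:,0].std(),'y',q[:,1].min(),q[:,1].max(),'z',np.percentile(P[b][:,2],[10,50,90]))
    print(np.rad2deg(np.polyfit(q[:,1],q[:,0],1)[0]))
print(monitor.state()['joint_pos'].round(3))
```

```text
top 109 x -0.06762362010369773 0.003574276339842029 y -0.058338412721582585 0.0570898054665923 z [0.17198616 0.17554594 0.17823122]
0.1448043201840142
side 155 x -0.07027516140113856 0.004671537679884499 y -0.05750869845644807 0.06248089453343428 z [0.17027963 0.17402053 0.17703855]
-6.394024837967277e-05
[-0.797 -0.15   1.681  0.     1.612 -0.537]
```

Call:
arm_command(
  rows=[
    [28,[0.03,0.05,0],[0,0,0.03]],
    [28,[0.08,0.12,0],[0,0,0.06]],
    [28,[0.14,0.2,0],[0,0,0.1]],
    [28,[0.2,0.29,0],[0,0,0.15]],
    [28,[0.26,0.38,0],[0,0,0.19]],
    [28,[0.32,0.47,0],[0,0,0.23]],
    [28,[0.37,0.54,0],[0,0,0.27]],
    [28,[0.4,0.59,-0.05],[0,0,0.29]],
    [27,[0.414,0.604,-0.14],[0,0,0.291]],
    [27,[0.414,0.604,-0.22],[0,0,0.291]],
    [27,[0.414,0.604,-0.26],[0,0,0.291]],
    [27,[0.414,0.604,-0.27],[0,0,0.291]],
  ],
)

```text
time: 2.1
tool_pos: [0.5583, -0.1611, 0.2244]
tool_rot: [-0.003, 0.636, 0.772, -0.001]
contact_force: [-0.5, 0.1, -0.8]
gripper_width: 0.315
grasp_force: 0.0
```

Run:
```python
from h import *
a=grab('side');b=grab('top')
c=np.hstack([cv2.resize(a['color'][100:200,290:420],(400,308)),cv2.resize(b['color'][120:240,310:460],(385,308))])
cv2.imwrite('pics/a1.png',c[:,:,::-1]);print(monitor.state()['tool_pos'],monitor.state()['tool_rot'])
```

```text
[ 0.55967869 -0.16190724  0.22779119] [-6.54044753e-04  6.36031899e-01  7.71662446e-01 -2.55385823e-04]
```

View pics/a1.png

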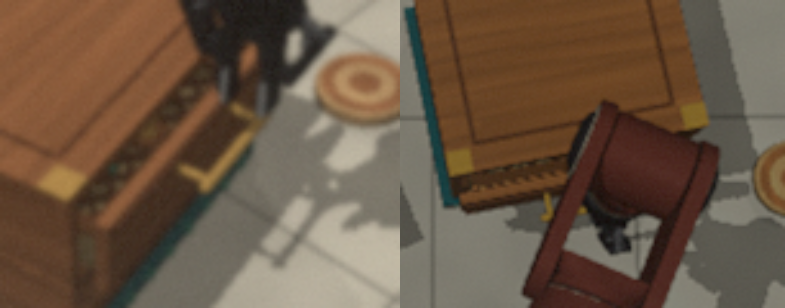

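The fingers are above the bar (crop left: fingers at (245,95), bar from (200,180) to (260,115)) and lined up to straddle it. Next I'll descend and grip.

Call:
arm_command(
  rows=[
    [27,[0.003,0.003,-0.04],[0,0,0]],
    [27,[0.005,0.005,-0.1],[0,0,0]],
    [27,[0.005,0.005,-0.16],[0,0,0]],
    [27,[0.005,0.005,-0.21],[0,0,0]],
    [27,[0.005,0.005,-0.24],[0,0,0]],
    [27,[0.005,0.005,-0.25],[0,0,0]],
    [27,[0.005,0.005,-0.25],[0,0,0]],
    [0,[0.005,0.005,-0.25],[0,0,0]],
    [0,[0.005,0.005,-0.25],[0,0,0]],
    [0,[0.005,0.005,-0.25],[0,0,0]],
    [0,[0.005,0.005,-0.25],[0,0,0]],
    [0,[0.005,0.005,-0.25],[0,0,0]],
  ],
)

```text
time: 3.2
tool_pos: [0.5627, -0.1603, 0.1549]
tool_rot: [0.001, 0.636, 0.772, 0.0]
contact_force: [1.1, 0.3, 3.6]
gripper_width: 0.106
grasp_force: 58.7
```

Call:
arm_command(
  rows=[
    [0,[-0.01,-0.002,0],[0,0,0]],
    [0,[-0.04,-0.008,0],[0,0,0]],
    [0,[-0.08,-0.016,0],[0,0,0]],
    [0,[-0.12,-0.024,0],[0,0,0]],
    [0,[-0.16,-0.032,0],[0,0,0]],
    [0,[-0.2,-0.04,0],[0,0,0]],
    [0,[-0.24,-0.048,0],[0,0,0]],
    [0,[-0.28,-0.056,0],[0,0,0]],
    [0,[-0.32,-0.064,0],[0,0,0]],
    [0,[-0.35,-0.07,0],[0,0,0]],
    [0,[-0.37,-0.074,0],[0,0,0]],
    [0,[-0.38,-0.076,0],[0,0,0]],
  ],
)

```text
time: 4.2
tool_pos: [0.4481, -0.1831, 0.1549]
tool_rot: [0.002, 0.636, 0.772, 0.001]
contact_force: [4.5, 1.3, 5.3]
gripper_width: 0.1
grasp_force: 59.6
```

Call:
arm_command(
  rows=[
    [0,[0,0,0],[0,0,0]],
    [0,[-0.005,-0.001,0],[0,0,0]],
    [0,[-0.01,-0.002,0],[0,0,0]],
    [0,[-0.015,-0.003,0],[0,0,0]],
    [0,[-0.02,-0.004,0],[0,0,0]],
    [0,[-0.02,-0.004,0],[0,0,0]],
    [0,[-0.02,-0.004,0],[0,0,0]],
  ],
)

```text
time: 4.78
tool_pos: [0.4426, -0.1841, 0.1549]
tool_rot: [0.001, 0.636, 0.772, 0.001]
contact_force: [3.6, 1.0, 6.1]
gripper_width: 0.102
grasp_force: 59.6
```

Call:
arm_command(
  rows=[
    [0,[-0.005,-0.001,0],[0,0,0]],
    [0,[-0.01,-0.002,0],[0,0,0]],
    [0,[-0.015,-0.003,0],[0,0,0]],
    [0,[-0.015,-0.003,0],[0,0,0]],
    [0,[-0.015,-0.003,0],[0,0,0]],
  ],
)

```text
time: 5.2
tool_pos: [0.4427, -0.1842, 0.155]
tool_rot: [0.006, 0.636, 0.772, 0.006]
contact_force: [22.7, 3.9, -4.0]
gripper_width: 0.106
grasp_force: 58.9
```

Call:
arm_command(
  rows=[
    [0,[0.008,0.002,0],[0,0,0]],
    [0,[0.014,0.003,0],[0,0,0]],
    [27,[0.014,0.003,0],[0,0,0]],
    [27,[0.014,0.003,0],[0,0,0]],
    [27,[0.014,0.003,0],[0,0,0]],
    [27,[0.014,0.003,0.02],[0,0,0]],
    [27,[0.014,0.003,0.08],[0,0,0]],
    [27,[0.014,0.003,0.17],[0,0,0]],
    [27,[0.014,0.003,0.27],[0,0,0]],
    [27,[0.014,0.003,0.35],[0,0,0]],
    [27,[0.014,0.003,0.4],[0,0,0]],
    [27,[0.014,0.003,0.42],[0,0,0]],
  ],
)

```text
time: 6.2
tool_pos: [0.4421, -0.1846, 0.2829]
tool_rot: [0.002, 0.636, 0.772, 0.0]
contact_force: [-0.3, 0.8, -0.2]
gripper_width: 0.314
grasp_force: 0.0
```

Call:
arm_command(
  rows=[
    [30,[0,0,0],[0,0,-0.05]],
    [40,[0,0,0],[0,0,-0.12]],
    [50,[0,0,0],[0,0,-0.2]],
    [60,[0,0,0],[0,0,-0.28]],
    [60,[0,0,0],[0,0,-0.36]],
    [60,[0,0,0],[0,0,-0.44]],
    [60,[0,0,0],[0,0,-0.52]],
    [60,[0,0,0],[0,0,-0.6]],
    [60,[0,0,0],[0,0,-0.68]],
    [60,[0,0,0],[0,0,-0.76]],
    [60,[0,0,0],[0,0,-0.83]],
    [60,[0,0,0],[0,0,-0.89]],
  ],
)

```text
time: 7.2
tool_pos: [0.4407, -0.1837, 0.2779]
tool_rot: [-0.001, 0.984, 0.179, -0.001]
contact_force: [-0.0, -0.0, -0.4]
gripper_width: 0.702
grasp_force: 0.0
```

Run:
```python
from h import *
a=grab('side','a2s.png');b=grab('top')
np.save('s2P.npy',a['P']);np.save('s2C.npy',a['color'])
np.save('t2P.npy',b['P']);np.save('t2C.npy',b['color'])
c=np.hstack([cv2.resize(a['color'][90:210,250:410],(400,300)),cv2.resize(b['color'][120:240,310:460],(375,300))])
cv2.imwrite('pics/a2.png',c[:,:,::-1]);s=monitor.state();print(s['tool_pos'],s['tool_rot'],s['joint_pos'])
```

```text
[ 0.44076761 -0.18373971  0.27809237] [-7.20843850e-04  9.83293944e-01  1.82021273e-01 -8.69610341e-04] [-5.50916980e-01 -3.32888795e-01  1.88354827e+00 -9.44843224e-05
  1.59319026e+00  6.53793751e-01]
```

View pics/a2.png

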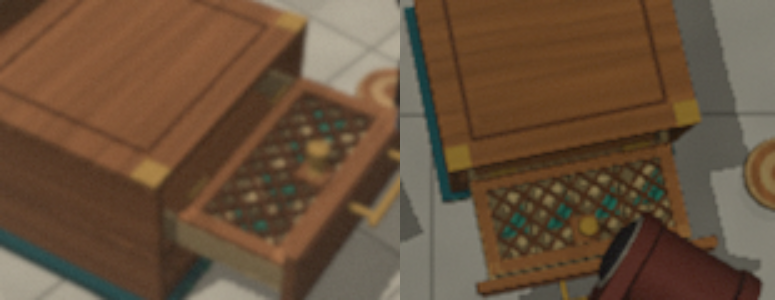

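The drawer is fully out and the knob is in clear view, at about (377,150) in the side image and (386,211) in the top image.

Run:
```python
from h import *
for n,(u,v) in(('s2',(377,150)),('t2',(386,211))):
    P=np.load(n+'P.npy')[v-9:v+10,u-9:u+10].reshape(-1,3)
    k=P[(P[:,2]>.178)&(P[:,2]<.195)&(np.hypot(P[:,0]-.533,P[:,1]+.165)<.03)]
    print(n,len(k),k.mean(0),(k.min(0)+k.max(0))/2,np.ptp(k,0))
P=np.load('t2P.npy');x=P
ex=np.array([.981,.196]);ey=np.array([-.196,.981])
l=np.stack([(P[...,:2]-[.629,-.146])@ex,(P[...,:2]-[.629,-.146])@ey],-1)
f=(abs(P[...,2]-.19)<.008)&(l[...,0]<-.13)&(l[...,0]>-.18)&(abs(l[...,1])<.17)&(l[...,1]>.0)
print('front top x range',np.percentile(l[f][:,0],[5,50,95]),'expect',-.157,'..',-.143)
```

```text
s2 54 [ 0.52964508 -0.16274544  0.18403105] [ 0.53116296 -0.16363801  0.18328778] [0.02419124 0.02223269 0.01028262]
t2 44 [ 0.53170775 -0.16530312  0.18433682] [ 0.53248446 -0.16557367  0.18497197] [0.01982136 0.02244384 0.0125953 ]
front top x range [-0.16050615 -0.15136705 -0.14324816] expect -0.157 .. -0.143
```

Call:
arm_command(
  rows=[
    [60,[0.02,0.004,0],[0,0,-0.02]],
    [60,[0.07,0.014,0],[0,0,-0.05]],
    [60,[0.13,0.027,0],[0,0,-0.08]],
    [60,[0.19,0.04,0],[0,0,-0.107]],
    [60,[0.25,0.052,0],[0,0,-0.107]],
    [60,[0.29,0.06,0],[0,0,-0.107]],
    [60,[0.305,0.063,0],[0,0,-0.107]],
    [60,[0.305,0.063,0],[0,0,-0.107]],
    [60,[0.305,0.063,0],[0,0,-0.107]],
  ],
)

```text
time: 8.05
tool_pos: [0.5323, -0.165, 0.2787]
tool_rot: [-0.0, 0.995, 0.099, -0.001]
contact_force: [-0.0, -0.5, -0.3]
gripper_width: 0.701
grasp_force: 0.0
```

Call:
arm_command(
  rows=[
    [60,[0.006,0.001,0],[0.011,-0.054,0]],
    [60,[0.015,0.003,-0.03],[0.022,-0.11,0]],
    [60,[0.021,0.004,-0.08],[0.033,-0.165,0]],
    [60,[0.021,0.004,-0.14],[0.0436,-0.218,0]],
    [60,[0.021,0.004,-0.2],[0.0436,-0.218,0]],
    [50,[0.021,0.004,-0.25],[0.0436,-0.218,0]],
    [50,[0.021,0.004,-0.29],[0.0436,-0.218,0]],
    [50,[0.021,0.004,-0.3],[0.0436,-0.218,0]],
    [50,[0.021,0.004,-0.3],[0.0436,-0.218,0]],
  ],
)

```text
time: 8.8
tool_pos: [0.5384, -0.1637, 0.1883]
tool_rot: [-0.018, 0.98, 0.097, 0.172]
contact_force: [0.2, 0.1, 0.8]
gripper_width: 0.583
grasp_force: 0.0
```

Call:
arm_command(
  rows=[
    [50,[0,0,-0.03],[0,0,0]],
    [50,[0,0,-0.06],[0,0,0]],
    [50,[0,0,-0.08],[0,0,0]],
    [50,[0,0,-0.085],[0,0,0]],
    [50,[0,0,-0.085],[0,0,0]],
    [0,[0,0,-0.085],[0,0,0]],
    [0,[0,0,-0.085],[0,0,0]],
    [0,[0,0,-0.085],[0,0,0]],
    [0,[0,0,-0.085],[0,0,0]],
    [0,[0,0,-0.085],[0,0,0]],
    [0,[0,0,-0.085],[0,0,0]],
  ],
)

```text
time: 9.72
tool_pos: [0.5395, -0.1644, 0.1646]
tool_rot: [-0.016, 0.98, 0.097, 0.173]
contact_force: [-1.9, -2.0, 2.1]
gripper_width: 0.256
grasp_force: 58.8
```

Run:
```python
from h import *
s=monitor.state();print(s['tool_pos'],s['tool_rot'],s['joint_pos'],s['gripper_width']*85.4,s['contact_force'])
# arc plan in units, from start tilt -20, relative to start TCP
ex=np.array([.981,.196,0]);z=np.array([0,0,1.])
def tcp(d):
    t=np.deg2rad(d);p=np.deg2rad(18.7)+t;al=np.deg2rad(-20)+t
    g=.0982*(-np.cos(p)*ex+np.sin(p)*z); a=-np.sin(al)*ex-np.cos(al)*z
    return g+.019*a
for d in range(0,66,5): print(d,((tcp(d)-tcp(0))/.3).round(3),(d/90*np.array([-.196,.981])).round(3))
a=grab('side');cv2.imwrite('pics/a3.png',cv2.resize(a['color'][90:210,270:430],(640,480))[:,:,::-1])
```

```text
[ 0.53954751 -0.16441745  0.16464567] [-0.01637905  0.97989522  0.09725426  0.17343208] [-0.54417847 -0.23414281  2.02335812  0.26145445  1.10236612  0.73958909] 21.852942664638455 [-1.89688004 -2.0489538   2.12874129]
0 [0. 0. 0.] [-0.  0.]
5 [0.005 0.001 0.025] [-0.011  0.054]
10 [0.012 0.002 0.049] [-0.022  0.109]
15 [0.021 0.004 0.073] [-0.033  0.163]
20 [0.032 0.006 0.096] [-0.044  0.218]
25 [0.045 0.009 0.118] [-0.054  0.272]
30 [0.06  0.012 0.138] [-0.065  0.327]
35 [0.077 0.015 0.157] [-0.076  0.382]
40 [0.095 0.019 0.175] [-0.087  0.436]
45 [0.114 0.023 0.191] [-0.098  0.49 ]
50 [0.135 0.027 0.205] [-0.109  0.545]
55 [0.157 0.031 0.217] [-0.12  0.6 ]
60 [0.18  0.036 0.227] [-0.131  0.654]
65 [0.204 0.041 0.235] [-0.142  0.708]
```

View pics/a3.png

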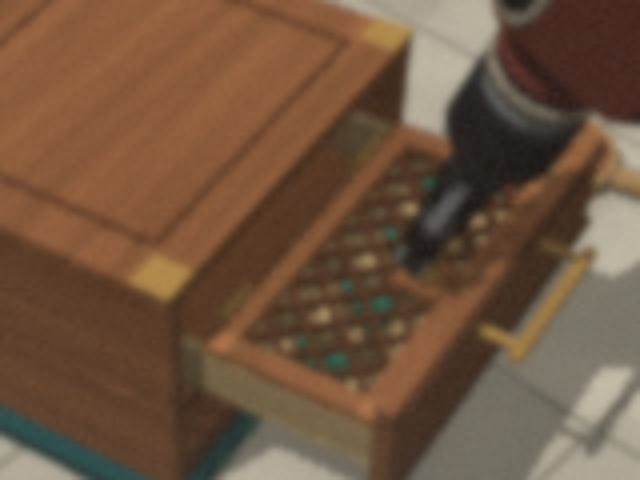

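The knob head is held between the fingers (about (415,262) in the crop), with the cover still shut. I'll lift it to 30° along the arc.

Call:
arm_command(
  rows=[
    [0,[0.003,0.001,0.012],[-0.005,0.027,0]],
    [0,[0.007,0.001,0.025],[-0.011,0.054,0]],
    [0,[0.01,0.002,0.037],[-0.016,0.082,0]],
    [0,[0.014,0.003,0.049],[-0.022,0.109,0]],
    [0,[0.02,0.004,0.061],[-0.027,0.136,0]],
    [0,[0.025,0.005,0.072],[-0.033,0.163,0]],
    [0,[0.031,0.006,0.083],[-0.038,0.191,0]],
    [0,[0.037,0.007,0.094],[-0.044,0.218,0]],
    [0,[0.045,0.009,0.105],[-0.049,0.245,0]],
    [0,[0.052,0.01,0.115],[-0.054,0.272,0]],
    [0,[0.067,0.013,0.135],[-0.065,0.327,0]],
    [0,[0.067,0.013,0.135],[-0.065,0.327,0]],
  ],
)

```text
time: 10.77
tool_pos: [0.5608, -0.1602, 0.2045]
tool_rot: [0.009, 0.991, 0.099, -0.088]
contact_force: [-1.6, -3.5, 2.1]
gripper_width: 0.253
grasp_force: 61.0
```

Call:
arm_command(
  rows=[
    [0,[0.008,0.002,0.009],[-0.005,0.027,0]],
    [0,[0.017,0.004,0.018],[-0.011,0.054,0]],
    [0,[0.026,0.005,0.027],[-0.016,0.082,0]],
    [0,[0.036,0.007,0.035],[-0.022,0.109,0]],
    [0,[0.046,0.009,0.042],[-0.027,0.136,0]],
    [0,[0.057,0.011,0.049],[-0.033,0.163,0]],
    [0,[0.068,0.014,0.056],[-0.038,0.191,0]],
    [0,[0.078,0.016,0.063],[-0.044,0.218,0]],
    [0,[0.089,0.018,0.068],[-0.049,0.245,0]],
    [0,[0.101,0.02,0.073],[-0.054,0.272,0]],
    [0,[0.112,0.022,0.078],[-0.06,0.3,0]],
    [0,[0.124,0.025,0.083],[-0.065,0.327,0]],
  ],
)

```text
time: 11.77
tool_pos: [0.5966, -0.1531, 0.2297]
tool_rot: [0.033, 0.935, 0.093, -0.34]
contact_force: [0.2, -4.5, 2.3]
gripper_width: 0.253
grasp_force: 61.0
```

Call:
arm_command(
  rows=[
    [0,[0,0,0],[0,0,0]],
    [0,[0,0,0],[0,0,0]],
  ],
)

```text
time: 11.93
tool_pos: [0.5968, -0.153, 0.2297]
tool_rot: [0.033, 0.935, 0.093, -0.339]
contact_force: [1.5, -2.9, 2.7]
gripper_width: 0.256
grasp_force: 61.1
```

Run:
```python
from h import *
s=monitor.state();print(s['tool_pos'],s['tool_rot'],s['joint_pos'],s['contact_force'])
a=grab('side');b=grab('top')
for n,f in(('s4',a),('t4',b)): np.save(n+'P.npy',f['P']);np.save(n+'C.npy',f['color'])
c=np.hstack([cv2.resize(a['color'][90:210,250:410],(400,300)),cv2.resize(b['color'][120:240,310:460],(375,300))])
cv2.imwrite('pics/a4.png',c[:,:,::-1])
ex=np.array([.981,.196]);ey=np.array([-.196,.981])
for n,f in(('s',a),('t',b)):
    P=f['P'];l=np.stack([(P[...,:2]-[.629,-.146])@ex,(P[...,:2]-[.629,-.146])@ey],-1);z=P[...,2]
    fr=(abs(z-.19)<.006)&(l[...,0]<-.13)&(l[...,0]>-.18)&(abs(l[...,1])<.15)
    print(n,'front',fr.sum(),np.percentile(l[fr][:,0],[5,50,95]))
    m=(z>.215)&(z<.27)&(l[...,0]>-.12)&(l[...,0]<0.0)&(abs(l[...,1])<.133)&(abs(l[...,1])>.06)
    v,u=np.where(m);print(m.sum())
    for s in(1,-1):
        k=m&(s*l[...,1]>0)
        if k.sum()>5: 
            L=l[k];Z=z[k];print(s,k.sum(),L.mean(0),Z.min(),Z.max()); 
            print(np.c_[L,Z][::max(1,len(L)//10)].round(3))
```

```text
[ 0.59678674 -0.15301088  0.22971247] [ 0.03331606  0.93543061  0.09279888 -0.33948192] [-0.24662325  0.453007    1.25330829 -0.31700164  2.06046812  1.06724753] [ 1.46599451 -2.89451278  2.73339645]
s front 336 [-0.15874038 -0.15003749 -0.14194457]
184
1 104 [-0.06945011  0.09785131] 0.21573969635836754 0.2602721996335597
[[-0.067  0.06   0.257]
 [-0.069  0.073  0.257]
 [-0.075  0.069  0.254]
 [-0.074  0.077  0.253]
 [-0.074  0.086  0.254]
 [-0.073  0.1    0.257]
 [-0.069  0.112  0.258]
 [-0.075  0.108  0.255]
 [-0.071  0.12   0.256]
 [-0.069  0.132  0.257]
 [-0.075  0.127  0.253]]
-1 80 [-0.06831524 -0.09724566] 0.21554630471211594 0.2591303756551052
[[-0.069 -0.124  0.259]
 [-0.072 -0.12   0.256]
 [-0.062 -0.118  0.247]
 [-0.073 -0.107  0.255]
 [-0.076 -0.107  0.253]
 [-0.068 -0.085  0.257]
 [-0.072 -0.085  0.256]
 [-0.076 -0.081  0.256]
 [-0.069 -0.067  0.256]
 [-0.072 -0.066  0.255]]
t front 321 [-0.15808917 -0.14890795 -0.14139522]
199
-1 199 [-0.06177288 -0.09779741] 0.2150172675063412 0.26097230365352697
[[-0.045 -0.125  0.222]
 [-0.053 -0.123  0.233]
 [-0.046 -0.071  0.219]
 [-0.062 -0.127  0.245]
 [-0.06  -0.106  0.244]
 [-0.061 -0.091  0.245]
 [-0.059 -0.07   0.24 ]
 [-0.072 -0.122  0.256]
 [-0.072 -0.104  0.257]
 [-0.072 -0.092  0.255]
 [-0.072 -0.06   0.258]]
```

View pics/a4.png

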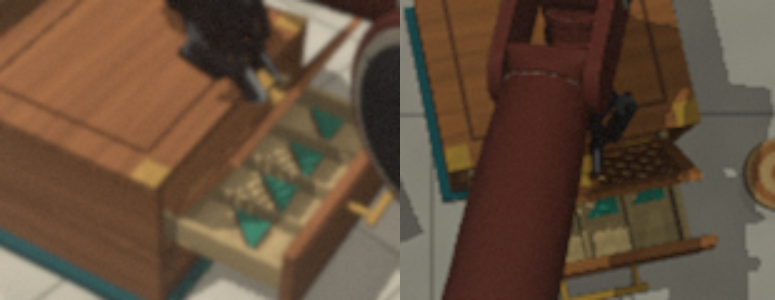

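The cover is up, with all four triangles in their compartments (left crop, about (250,228), (280,190), (303,158), (325,122)). The edge height and the TCP arc both give about 60°. Before handing in, I'll check whether the drawer crept back.

Run:
```python
from h import *
ex=np.array([.981,.196]);ey=np.array([-.196,.981])
def L(n):
    P=np.load(n+'P.npy');d=P[...,:2]-[.629,-.146];return d@ex,d@ey,P[...,2]
for a,b in(('s2','s4'),('t2','t4')):
    A=L(a);B=L(b)
    for nm,z0,lo,hi in(('front',.19,-.18,-.12),('bar',.175,-.21,-.175)):
        M=[(abs(q[2]-z0)<.008)&(q[0]<hi)&(q[0]>lo)&(abs(q[1])<.15) for q in(A,B)]
        # compare on common y bins
        d=[]
        for y in np.arange(-.15,.15,.01):
            s=[m&(abs(q[1]-y)<.006) for q,m in zip((A,B),M)]
            if min(s[0].sum(),s[1].sum())>5: d.append(B[0][s[1]].mean()-A[0][s[0]].mean())
        print(a,b,nm,len(d),np.median(d) if d else None)
    ca,cb=np.load(a+'C.npy'),np.load(b+'C.npy')
# template match of the drawer front's visible left corner / handle in side view
g=lambda n:cv2.cvtColor(np.load(n+'C.npy'),cv2.COLOR_RGB2GRAY)
for n,(r0,r1,c0,c1) in {'s':(178,206,340,376),'t':(222,242,375,405)}.items():
    A,B=g(n+'2'),g(n+'4');p=10
    for T,nm in((A,'2'),):
        r=cv2.matchTemplate(cv2.resize(B[r0-p:r1+p,c0-p:c1+p],None,fx=4,fy=4),cv2.resize(A[r0:r1,c0:c1],None,fx=4,fy=4),cv2.TM_CCOEFF_NORMED)
        _,m,_,loc=cv2.minMaxLoc(r);print(n,m,(np.array(loc)/4-p))
P=np.load('s4P.npy');x,y,z=L('s4')
for n in('s4','t4'):
    x,y,z=L(n);m=(z>.185)&(z<.2575)&(x>-.1)&(x<-.02)&(abs(y)<.133)&(abs(y)>.05)
    t=np.c_[x[m],z[m]]; print(n,len(t))
    if len(t)>20:
        v=cv2.fitLine(t.astype(np.float32),cv2.DIST_HUBER,0,.002,.001).ravel();print(np.degrees(np.arctan2(abs(v[1]),abs(v[0]))),v[2:])
```

```text
s2 s4 front 16 0.0020308936862930282
s2 s4 bar 5 0.0022709251935416064
t2 t4 front 8 0.0016044499729013645
t2 t4 bar 2 0.0007425536534229199
s 0.7679625153541565 [-2.75  0.25]
t 0.11474867910146713 [ 3.   -1.25]
s4 222
55.79819 [-0.06522903  0.24575664]
t4 306
58.515244 [-0.05530489  0.23324914]
```

The drawer crept in about 2 mm. I'll lower the held cover to 20°, pull the drawer back to its stop there, and raise the cover again.

Call:
arm_command(
  rows=[
    [0,[-0.012,-0.002,-0.005],[0.005,-0.027,0]],
    [0,[-0.023,-0.005,-0.01],[0.011,-0.054,0]],
    [0,[-0.046,-0.009,-0.02],[0.022,-0.109,0]],
    [0,[-0.067,-0.014,-0.034],[0.033,-0.163,0]],
    [0,[-0.088,-0.018,-0.048],[0.044,-0.218,0]],
    [0,[-0.106,-0.021,-0.065],[0.054,-0.272,0]],
    [0,[-0.124,-0.025,-0.083],[0.065,-0.327,0]],
    [0,[-0.139,-0.028,-0.103],[0.076,-0.381,0]],
    [0,[-0.154,-0.031,-0.123],[0.087,-0.436,0]],
    [0,[-0.154,-0.031,-0.123],[0.087,-0.436,0]],
  ],
)

```text
time: 12.87
tool_pos: [0.5478, -0.1627, 0.1893]
tool_rot: [0.0, 0.995, 0.098, 0.002]
contact_force: [3.8, -5.7, -1.8]
gripper_width: 0.257
grasp_force: 61.2
```

Call:
arm_command(
  rows=[
    [0,[-0.005,-0.001,0],[0,0,0]],
    [0,[-0.01,-0.002,0],[0,0,0]],
    [0,[-0.015,-0.003,0],[0,0,0]],
    [0,[-0.015,-0.003,0],[0,0,0]],
    [0,[-0.015,-0.003,0],[0,0,0]],
  ],
)

```text
time: 13.28
tool_pos: [0.5484, -0.1626, 0.1903]
tool_rot: [0.0, 0.995, 0.099, 0.005]
contact_force: [16.1, -4.9, -11.0]
gripper_width: 0.255
grasp_force: 60.2
```

Call:
arm_command(
  rows=[
    [0,[0.008,0.002,0.011],[-0.005,0.027,0]],
    [0,[0.017,0.003,0.022],[-0.011,0.054,0]],
    [0,[0.036,0.007,0.042],[-0.022,0.109,0]],
    [0,[0.053,0.011,0.061],[-0.033,0.163,0]],
    [0,[0.071,0.014,0.079],[-0.044,0.218,0]],
    [0,[0.092,0.018,0.095],[-0.054,0.272,0]],
    [0,[0.112,0.022,0.109],[-0.065,0.327,0]],
    [0,[0.135,0.027,0.121],[-0.076,0.381,0]],
    [0,[0.147,0.029,0.126],[-0.082,0.409,0]],
    [0,[0.158,0.032,0.131],[-0.087,0.436,0]],
    [0,[0.158,0.032,0.131],[-0.087,0.436,0]],
    [0,[0.158,0.032,0.131],[-0.087,0.436,0]],
  ],
)

```text
time: 14.28
tool_pos: [0.5939, -0.1536, 0.2296]
tool_rot: [0.033, 0.935, 0.093, -0.339]
contact_force: [2.4, -4.6, -2.7]
gripper_width: 0.253
grasp_force: 61.9
```

```bash
cat > m.py <<'E'
from h import *
ex=np.array([.981,.196]);ey=np.array([-.196,.981])
def L(P):
    d=P[...,:2]-[.629,-.146];return d@ex,d@ey,P[...,2]
for n in'st':
    f=grab({'s':'side','t':'top'}[n]);np.save(n+'5C.npy',f['color'])
    A=L(np.load(n+'2P.npy'));B=L(f['P'])
    d=[]
    M=[(abs(q[2]-.19)<.008)&(q[0]<-.12)&(q[0]>-.18)&(abs(q[1])<.15) for q in(A,B)]
    for y in np.arange(-.15,.15,.01):
        s=[m&(abs(q[1]-y)<.006) for q,m in zip((A,B),M)]
        if min(s[0].sum(),s[1].sum())>5: d.append(B[0][s[1]].mean()-A[0][s[0]].mean())
    x,y,z=B
    m=(z>.245)&(z<.275)&(x>-.1)&(x<-.04)&(abs(y)<.133)&(abs(y)>.05)
    m2=(z>.19)&(z<.252)&(x>-.09)&(x<-.02)&(abs(y)<.133)&(abs(y)>.05)
    v=cv2.fitLine(np.c_[x[m2],z[m2]].astype(np.float32),cv2.DIST_HUBER,0,.002,.001).ravel()
    zt=z[m]; print(n,'drawer shift',np.median(d),'edge',m.sum(),x[m].mean(),z[m].mean(),np.percentile(zt,95),'face ang',m2.sum(),np.degrees(np.arctan2(abs(v[1]),abs(v[0]))))
s=monitor.state();print(s['tool_pos'],s['tool_rot'],s['contact_force'])
p=(s['tool_pos'])-[.6242,-.1479,.1465];print('rel',p[:2]@ex,p[2],180-np.degrees(np.arctan2(p[2],p[:2]@ex)))
E
python3 m.py
```

```text
s drawer shift -7.029299471802974e-05 edge 185 -0.07421247606937632 0.25434593813402256 0.25749088588490493 face ang 91 58.993496
t drawer shift 0.00010944319472212805 edge 130 -0.07182767817724295 0.2532398908009138 0.2587036679601208 face ang 250 60.19537
[ 0.59357323 -0.15364673  0.2294745 ] [ 0.03312233  0.93554904  0.09329232 -0.33903901] [ 3.40957933 -4.92028908 -3.79170189]
rel -0.031171215880129628 0.08297450193781125 69.41019502353454
```

Call:
arm_command(
  rows=[
    [0,[0.004,0.001,0.002],[-0.002,0.009,0]],
    [0,[0.007,0.001,0.003],[-0.003,0.016,0]],
    [0,[0.007,0.001,0.003],[-0.003,0.016,0]],
    [0,[0.007,0.001,0.003],[-0.003,0.016,0]],
  ],
)

```text
time: 14.72
tool_pos: [0.5955, -0.1532, 0.2302]
tool_rot: [0.034, 0.931, 0.093, -0.351]
contact_force: [3.9, -3.8, -3.3]
gripper_width: 0.254
grasp_force: 61.9
```

```bash
python3 m.py
python3 - <<'E'
import numpy as np,cv2
c=np.hstack([cv2.resize(np.load('s5C.npy')[90:210,250:410],(400,300)),cv2.resize(np.load('t5C.npy')[120:300,270:495],(375,300))])
cv2.imwrite('pics/a5.png',c[:,:,::-1])
E
```

```text
s drawer shift 0.00018293277193989765 edge 184 -0.07190736031509845 0.2556986923419717 0.2590768994156359 face ang 64 61.071957
t drawer shift -0.00035590060573967297 edge 130 -0.0691394841273053 0.25499672943005786 0.2610764267713434 face ang 213 62.23781
[ 0.59545663 -0.15326451  0.23021076] [ 0.03395649  0.9311555   0.09298814 -0.35092677] [ 2.59979912 -3.71554858 -4.59403466]
rel -0.029248689285971116 0.08371075862841712 70.74049368267868
```

View pics/a5.png

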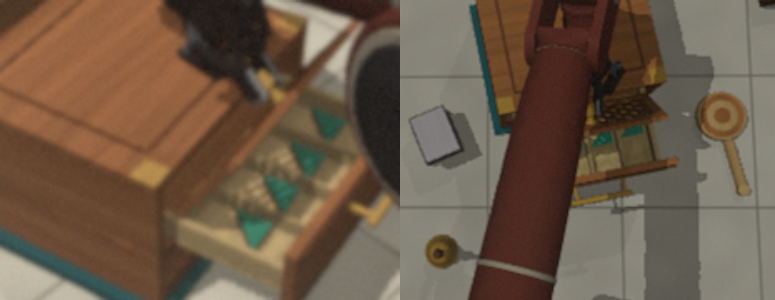

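The picture shows the drawer out, the knob still in the fingers, and the four triangles in place. The anvil (437,135), bell (440,252) and paddle (722,140) are undisturbed. The cover angle is about 60°.

```bash
python3 -c "
from plant import manip;print(manip.job_done())"
```

```text
the job is handed in; nothing more can be done
None
```

The job is handed in: the drawer is out at its stop (within 0.5 mm by camera) and the gripper is holding the cover's knob with the cover open about 60° (measurements range from 59° to 62°). The four triangles are in their compartments, and the anvil, bell and paddle stand where they were.

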